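Make up a tray of three favour tins and call the runner

TASK

Make the serving tray up to exactly three favour tins (one is on it already), each set down upright on the tray's floor, not dropped, and leave the other two tins standing on the table. Only when the tray is ready, push the call button fully down and let it spring back up. Leave the shakers and the candle cup standing where they are.

Things in the scene. Friction and masses are not known exactly. Their poses are not given: they have to be found in the camera images.
- tin_a: one of five identical favour tins: squat round closed steel tin, 45 mm in diameter (lid rim 47 mm over the top 10 mm), 40 mm high, 90 g. Origin: centre of its underside, z up. At the start one of the five tins stands on the tray and four stand on the table
- tin_b: one of five identical favour tins: squat round closed steel tin, 45 mm in diameter (lid rim 47 mm over the top 10 mm), 40 mm high, 90 g. Origin: centre of its underside, z up. At the start one of the five tins stands on the tray and four stand on the table
- tin_c: one of five identical favour tins: squat round closed steel tin, 45 mm in diameter (lid rim 47 mm over the top 10 mm), 40 mm high, 90 g. Origin: centre of its underside, z up. At the start one of the five tins stands on the tray and four stand on the table
- tin_d: one of five identical favour tins: squat round closed steel tin, 45 mm in diameter (lid rim 47 mm over the top 10 mm), 40 mm high, 90 g. Origin: centre of its underside, z up. At the start one of the five tins stands on the tray and four stand on the table
- tin_e: one of five identical favour tins: squat round closed steel tin, 45 mm in diameter (lid rim 47 mm over the top 10 mm), 40 mm high, 90 g. Origin: centre of its underside, z up. At the start one of the five tins stands on the tray and four stand on the table
- tray: low wooden serving tray, outside 200 mm (its x) by 240 mm (its y), 24 mm high, walls and floor 6 mm thick; lies loose on the table. Origin: centre of its underside, z up; the tins stand on its floor, 6 mm above the origin
- call_point: fixed dark metal call point, 150 (x, front to -x) by 130 (y) by 244 mm: face sloping 28 degrees with a push button, back plate, flat lamp hood over the button. Origin: centre of its footprint. In its frame: cap centre (-0.028, 0, 0.085) m, hood underside z 0.230 m, hood front edge x -0.023 m; a vertical tool does not fit
- call_top (a point): centre of the top of the push button's round steel cap (36 mm in diameter, standing 10 mm out of a black collar of 52 mm diameter). It moves with the cap. Its z axis is the button's axis, pointing out of the sloping face (28 degrees from vertical, leaning to the call point's front); its y axis is level
- call (a joint): travel of the push button in m: 0 released, 0.006 fully down; a spring (5 N fully down) returns it
- salt: bystander: steel shaker with a domed top, 38 mm in diameter, 70 mm high. Origin: centre of its underside
- pepper: bystander: steel shaker like salt, 38 mm in diameter, 70 mm high. Origin: centre of its underside
- votive: bystander: empty white ceramic candle cup, 52 mm in diameter, 55 mm high. Origin: centre of its underside
Mind the look-alikes: they are no part of the job. What is shaped like the tin_d but blue, red or turquoise is not meant.

How it is judged:
By the outcome, as a careful person would: the job done as asked, in the order asked, and still so for the second after the job is handed in, with the robot touching nothing.
It also fails if it takes over 72 s, if anything falls off the work surface, if the arm or the gripper's body presses on something with over 40 N, if the wrist force passes 120 N, or if a joint passes its speed limit or range.

ROBOT

A 7-joint arm with a two-finger parallel gripper is mounted at the origin on the work surface. World frame = base frame: x ahead of the robot, y to its left, z up, the work surface at z = 0. Lengths are in m, angles in rad, forces in N, time in s.
With the tool pointing down it reaches from about 0.35 to 0.9 m from the base axis. Payload 8.1 kg.
Tool frame: the origin (TCP) lies at the very end of the fingers, on their centre line; the grasp point (between the pads) lies 19 mm behind it; z points along the fingers, y is the line along which they close (so a half turn about z gives the same grasp; the last joint's range is limited). The gripper opens to 92 mm and grips with 3 to 60 N. Pads are 19 mm wide; open, the fingers measure 130 mm over their backs; the gripper's body (75 mm by 190 mm) begins 47 mm behind the grasp point.
Start: joints at [-1.385, 0.434, 0.025, 1.573, -0.012, 1.134, -0.075], TCP at [0.178, 0.599, 0.206] pointing down, gripper open.
Joint ranges: [-2.62, 2.62], [-0.44, 2.09], [-1.27, 1.32], [0.08, 2.57], [-1.32, 4.46], [0.12, 2], [-2.74, 2.74]. Speed limits (rad/s): [2.22, 2.22, 3.01, 3.01, 3.14, 3.14, 3.14].

INTERFACE

Orientations are given as a rotation vector (axis times angle).
In Python, from cell import observe, get_image, sign_off, find_in, trace, place_of gives the robot as it stands. The module is installed in compiled form; this text tells all that it offers.
- The arm moves only by the shell command python3 -m handwheel 'ROWS' [OPENING] [FORCE]. ROWS is JSON, a list of rows, each a list of 6 numbers: the shift along the tool's x, y, z each as a share of 0.02 m, from -1 to 1, then the turn, a rotation vector about the tool's x, y, z each as a share of 4 degrees, from -1 to 1. A call has 1 to 8 rows; each row shifts and turns the commanded pose from where the row before left it, along the tool's axes as they then stand; what a row does not reach is not made up. A row lasts 1/12 s, in which the tool goes at most 41.7 mm and 7.16 degrees, less where a joint would pass 70% of its speed; a pose out of reach is approached as far as the arm can. A call with a number of a shift or a turn outside -1 to 1 is refused whole. A call with a gripper value outside its range is refused whole. OPENING is the opening, from 0 (shut) to 1 (fully open), set as the call begins (- or left out, the last holds). The fingers move at their own pace and stop on an object; FORCE is the grip in N (left out, the last holds). Time passes only in rows, so rows that do not move let the fingers close. It gives the time, the measured TCP pose, the force, the opening and the grip force at its end, in the units of the state.
- observe(): the state, without advancing time (a new reading comes with each control period).
- get_image(name): name is "scene" or "top"; returns a dict with "image" (384x512x3 uint8, red, green, blue), "fx", "fy", "cx", "cy" (pixels), "position" and "orientation" of the camera in the world. Camera axes: x right, y down, z forward; pixel columns grow to the right and rows downward; lengths in m; the calibration is good to about 2 mm. A picture is of the moment at which its call begins. There is no depth.
- sign_off(): hands the job in; it is judged then, once.
Trained networks look in the newest picture that a camera, given by its name, has taken for a name from the list of things; names that differ only in an ending like _2 or _b are one class to them, and where a whole thing is asked for, a point or a joint stands for the part that bears it (a point fixed in the world has none). Each returns a list of dicts, best first, with "score" (0 to 1); they miss things now and then, are a little off and sometimes report something else, mostly with a low value. They report only what shows in the picture. A call takes as long as a camera call. They do not tell look-alikes from the thing itself.
- find_in(label, camera): "rect" ([centre column, centre row, width, height] as shares, 0 to 1, of the picture: columns of its width, rows of its height, round what is visible of it).
- trace(label, camera): "region" (384x512 bool, what is visible of it) and "rect" ([centre column, centre row, width, height] as shares, 0 to 1, of the picture: columns of its width, rows of its height, round what is visible of it).
- place_of(label, camera): "point" ([column, row] as shares, 0 to 1, of the picture: columns of its width, rows of its height: a listed point, or the origin of a listed thing).
The state is a dict: "clock": time; "joints": joint angles; "dq": joint speeds; "joint_efforts": joint torques, N m; "position": TCP position; "ee_rot": TCP orientation; "force": force on the tool from outside, world axes, zero at the start; "ft_torque": the same for the moment, N m; "width": opening from 0.0 (shut) to 1.0 (fully open); "gripper_force": force on a finger pad.
Only numpy, scipy, OpenCV 4.12 (cv2) and the standard library are available. Lean on these libraries where they do the work, as an engineer would, in place of code of your own. Each camera call takes 0.05 s, during which the arm holds its last target. There are 200 camera calls.

## Working session

There is one attempt and no reset: what is moved stays moved. The work goes in short steps, Python scripts to look and compute and a shell command to move; the robot and the scene stay as the last step left them, time stands still between calls to the robot, and variables do not carry over. Pictures are saved under pics/ and viewed, at most 10 in all, crops included, and the job is handed in when it is done.

```bash
mkdir -p pics
cat > h.py <<'E'
import numpy as np, cv2
from scipy.spatial.transform import Rotation as R
from cell import *
def cam(n):
    im=get_image(n); return im
def rot(o):
    o=np.array(o,float)
    if o.shape==(3,3): return o
    return R.from_rotvec(o).as_matrix() if o.size==3 else R.from_quat(o).as_matrix()
def px2w(im,u,v,z):
    d=rot(im["orientation"])@np.array([(u-im["cx"])/im["fx"],(v-im["cy"])/im["fy"],1.0])
    p=np.array(im["position"]); return p+d*(z-p[2])/d[2]
def w2px(im,p):
    c=rot(im["orientation"]).T@(np.array(p)-im["position"]); return np.array([im["fx"]*c[0]/c[2]+im["cx"],im["fy"]*c[1]/c[2]+im["cy"]])
def save(im,name,crop=None,s=1):
    a=im["image"][:,:,::-1]
    if crop: a=a[crop[1]:crop[3],crop[0]:crop[2]]
    cv2.imwrite("pics/"+name,cv2.resize(a,None,fx=s,fy=s,interpolation=cv2.INTER_CUBIC))
E
python3 - <<'E'
from h import *
for n in ("top","scene"):
    im=cam(n); save(im,n+"0.png",s=1.5)
    print(n,im["fx"],im["cx"],im["cy"],im["position"],im["orientation"])
    for l in ("tin_a","tray","call_point","call_top","salt","votive"):
        print(l,[(round(float(d["score"]),2),np.round(np.array(d["point"])*[512,384],1).tolist()) for d in place_of(l,n)])
print(observe())
E
```

```text
top 488.52818715686703 253.51823647309024 192.3593850196748 [ 0.41045002 -0.03573765  1.14383441] [-2.16001031  2.1554594  -0.08860501]
tin_a [(0.92, [310.7, 264.2]), (0.86, [203.1, 265.5]), (0.8, [372.2, 185.2]), (0.72, [226.9, 121.4]), (0.66, [230.4, 194.9]), (0.64, [225.5, 153.8]), (0.55, [269.7, 216.0]), (0.54, [262.4, 257.5])]
tray [(0.91, [361.0, 180.6])]
call_point [(0.75, [135.4, 183.5])]
call_top [(0.74, [360.9, 181.6]), (0.44, [225.4, 121.7])]
salt [(0.47, [225.8, 234.4])]
votive [(0.55, [271.1, 144.3]), (0.27, [231.1, 190.9])]
scene 405.11447924230106 260.82078216349015 194.3741790670489 [ 1.08686992 -0.50557299  0.69573891] [-2.10561089 -0.99246894  0.43189331]
tin_a [(0.86, [312.0, 215.9]), (0.8, [234.1, 205.5]), (0.73, [223.9, 180.7]), (0.67, [171.4, 265.3]), (0.66, [283.8, 200.5]), (0.66, [345.5, 167.7]), (0.63, [336.8, 237.0]), (0.57, [179.8, 197.7]), (0.51, [260.6, 159.4])]
tray [(0.79, [183.0, 265.4]), (0.51, [238.1, 207.8])]
call_point [(0.65, [348.0, 167.5])]
call_top [(0.57, [344.6, 141.3])]
salt [(0.71, [259.1, 184.1])]
votive [(0.95, [285.4, 246.1])]
{'clock': 0.7, 'joints': array([-1.38459423,  0.43449886,  0.02498073,  1.57318715, -0.0116132 ,
        1.13396983, -0.07508937]), 'dq': array([-5.51968979e-05, -5.70918460e-04, -1.76168630e-04, -3.96068054e-04,
       -2.26410709e-03, -1.16251255e-03, -7.63762360e-04]), 'joint_efforts': array([ 1.48758454e-04, -6.67544818e+01,  9.83176008e-01, -3.14762056e+01,
       -6.07804279e-02,  3.27749143e-02,  3.60916101e-05]), 'position': array([0.17802071, 0.59914422, 0.2060473 ]), 'ee_rot': array([-4.52170724e-01, -3.10887927e+00, -1.29009082e-04]), 'force': array([-0.06917674, -0.35520825, -0.51775232]), 'ft_torque': array([ 0.01492091, -0.00580311, -0.0026211 ]), 'gripper_force': 0.0, 'width': 1.00034428064678}
```

View pics/top0.png

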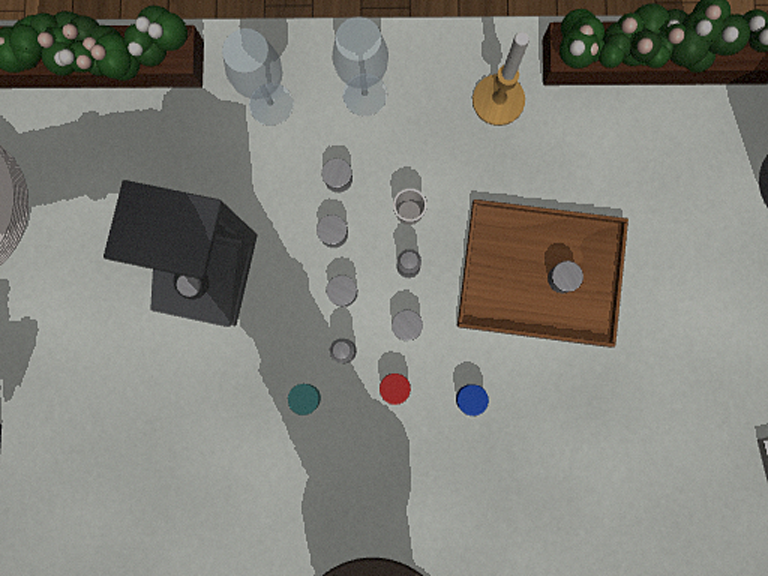

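View pics/scene0.png

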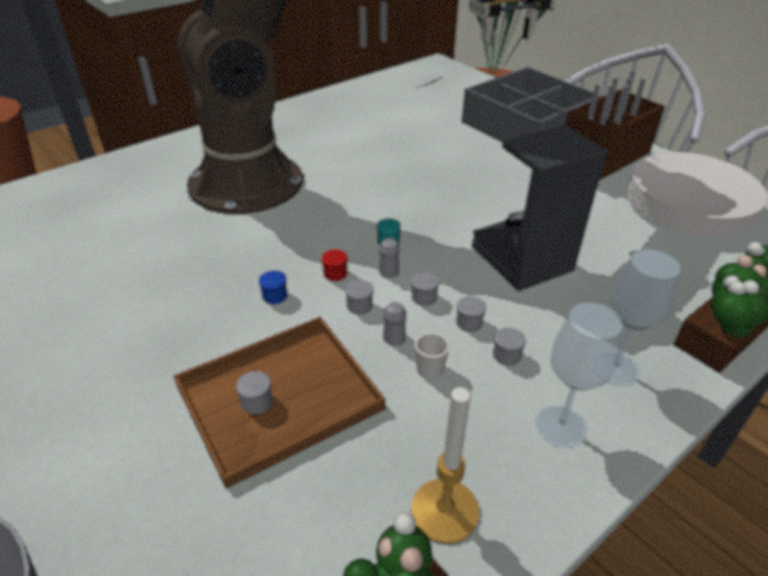

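The top view shows four steel tins on the table at about (225,115), (222,153), (228,193) and (271,216) px, and one on the tray at (378,184). Look-alikes are teal (203,266), red (263,259) and blue (315,266). The shakers are at (272,175) and (228,233), the votive at (273,137), the button at about (126,190). I choose the plain grey steel tins (271,216) and (228,193) or (222,153), and check them in a crop.

Run:
```python
from h import *
im=cam("top"); save(im,"crop1.png",(60,100,320,280),3)
for n in ("top","scene"):
    im=cam(n)
    for l,z in (("tin_a",.02),("salt",.035),("votive",.0275)):
        for d in trace(l,n):
            m=d["region"]; v,u=np.nonzero(m); 
            print(n,l,round(float(d["score"]),2),round(u.mean(),1),round(v.mean(),1),len(u),np.round(px2w(im,u.mean(),v.mean(),z)[:2],4),im["image"][m].mean(0).astype(int))
    if n=="top":
        d=trace("tray",n)[0]; m=d["region"].astype(np.uint8)
        c=max(cv2.findContours(m,0,2)[0],key=cv2.contourArea)
        b=cv2.boxPoints(cv2.minAreaRect(cv2.convexHull(c)))
        P=np.array([px2w(im,u,v,.018)[:2] for u,v in b]); print("tray box",np.round(P,4),P.mean(0),np.linalg.norm(P-np.roll(P,1,0),axis=1))
    print("place",n,[(round(float(d["score"]),2),np.round(np.array(d["point"])*[512,384],1)) for d in place_of("call_top",n)+place_of("tray",n)])
```

```text
top tin_a 0.93 224.7 116.6 359 [0.7069 0.0575] [116 116 117]
top tin_a 0.9 376.6 184.3 388 [ 0.5466 -0.2948] [111 110 112]
top tin_a 0.83 202.3 265.6 364 [0.3593 0.1055] [50 86 85]
top tin_a 0.78 271.4 216.5 305 [ 0.4718 -0.0523] [127 125 127]
top tin_a 0.76 262.9 259.1 300 [ 0.3746 -0.0329] [145  42  41]
top tin_a 0.71 314.4 266.3 356 [ 0.3588 -0.1498] [ 33  62 132]
top tin_a 0.7 221.2 153.9 354 [0.6179 0.0649] [119 118 119]
top tin_a 0.6 227.6 193.7 341 [0.5244 0.0491] [123 122 123]
top salt 0.53 228.0 233.5 223 [0.4323 0.0461] [99 99 99]
top votive 0.79 272.6 136.9 363 [ 0.6564 -0.0552] [121 117 115]
top votive 0.15 224.0 116.8 332 [0.7045 0.0583] [118 117 118]
tray box [[ 0.4665 -0.1239]
 [ 0.672  -0.1513]
 [ 0.6394 -0.3994]
 [ 0.436  -0.3678]] [ 0.5534561  -0.26058654] [0.2457736  0.20732152 0.25025741 0.20581537]
place top [(0.71, array([126. , 189.8])), (0.7, array([358.4, 184. ]))]
scene tin_a 0.82 169.0 261.3 529 [ 0.5431 -0.292 ] [108 108 110]
scene tin_a 0.8 181.9 191.3 358 [ 0.3646 -0.1504] [ 36  61 121]
scene tin_a 0.74 338.2 231.2 397 [0.7111 0.0543] [106 107 110]
scene tin_a 0.69 238.9 197.8 368 [ 0.4755 -0.053 ] [108 109 112]
scene tin_a 0.61 313.0 209.0 393 [0.6218 0.0624] [108 109 112]
scene tin_a 0.6 282.3 192.4 353 [0.5288 0.0458] [106 107 110]
scene tin_a 0.6 223.0 176.5 384 [ 0.3814 -0.0337] [122  46  44]
scene salt 0.91 259.1 173.0 284 [0.4444 0.0385] [90 91 94]
scene votive 0.84 287.2 236.4 612 [ 0.654  -0.0533] [128 126 124]
place scene [(0.41, array([343.9, 140. ])), (0.9, array([184.4, 263.2]))]
```

View pics/crop1.png

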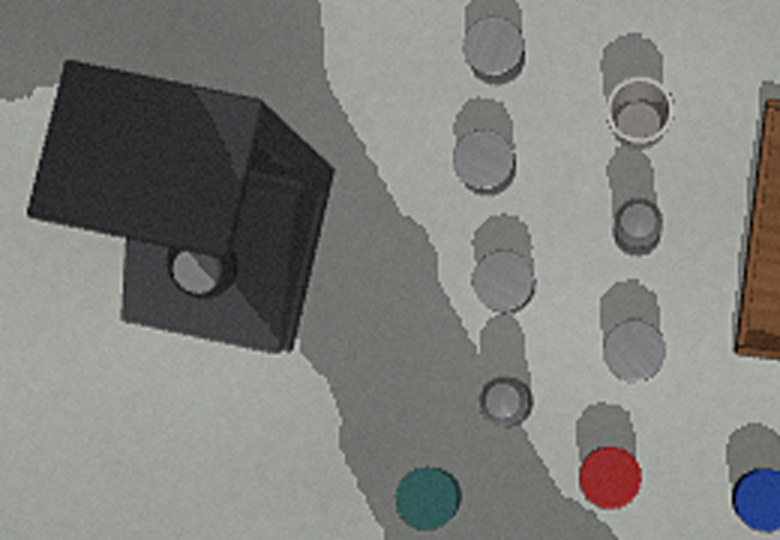

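The crop shows the plain grey steel tins at (271,216), (228,194), (222,153) and (225,116); the teal, red and blue ones are clearly coloured. I'll take (271,216) and (228,194). The call button's cap is at (126,190), just in front of the hood. Next I fix the button pose and start moving.

```bash
cat >> h.py <<'E'
def go(x,y,z,Rt=None):
    s=observe(); M=R.from_rotvec(s["ee_rot"]); d=np.array([x,y,z])-s["position"]
    print("t",round(s["clock"],2),"pos",np.round(s["position"],4),"units20mm",np.round(M.inv().apply(d)/.02,2), "" if Rt is None else ("rot4deg",np.round(np.degrees((M.inv()*Rt).as_rotvec())/4,2)))
E
python3 - <<'E'
from h import *
t=cam("top"); s=cam("scene")
f=lambda a:(60+a[0]/3,100+a[1]/3)
for a,b,z in (((28,215),(232,258),.244),((65,60),(260,100),.244),((122,320),(278,352),.03)):
    p,q=px2w(t,*f(a),z),px2w(t,*f(b),z); d=p-q; print(np.round(p,4),np.round(q,4),"yaw",np.degrees(np.arctan2(-d[0],d[1])),np.linalg.norm(d))
p=px2w(t,126,190,.085); print("cap",p,w2px(s,p), "vs",343.9,140)
import scipy.optimize as so
e=lambda p:np.r_[w2px(t,p)-[126,190],w2px(s,p)-[343.9,140]]
r=so.least_squares(e,p); print(r.x,r.fun)
go(0.4735,-0.0525,0.15)
E
python3 -m handwheel '[[-0.87,-1,-0.5,0,0,0],[-0.87,-1,-0.5,0,0,0],[-0.87,-1,-0.5,0,0,0],[-0.87,-1,-0.5,0,0,0],[-0.87,-1,-0.5,0,0,0],[-0.87,-1,0,0,0,0],[-0.87,-1,0,0,0,0],[-0.87,-1,0,0,0,0]]'
```

```text
[0.5429 0.3298 0.244 ] [0.5159 0.2008 0.244 ] yaw -11.81200228140761 0.13181340940370148
[0.6418 0.3104 0.244 ] [0.6159 0.1859 0.244 ] yaw -11.771384118969129 0.12722095097451402
[0.4931 0.3405 0.03  ] [0.4688 0.2196 0.03  ] yaw -11.36866104054869 0.12326933397237486
cap [0.52570764 0.2672833  0.085     ] [343.08980018 140.25675051] vs 343.9 140
[0.52627063 0.2677574  0.08566834] [-0.29295873 -0.28858462 -0.50038128  0.07949965]
t 1.5 pos [0.178  0.5991 0.206 ] units20mm [-23.44 -27.02   2.8 ] 
clock: 2.17
position: [0.2664, 0.405, 0.2564]
ee_rot: [0.452, 3.109, 0.001]
force: [0.5, -0.3, 0.4]
width: 1.0
gripper_force: 0.0
```

```bash
python3 -m handwheel '[[-0.87,-1,0,0,0,0],[-0.87,-1,0,0,0,0],[-0.87,-1,0,0,0,0],[-0.87,-1,0,0,0,0],[-0.87,-1,0,0,0,0],[-0.87,-1,0,0,0,0],[-0.87,-1,0,0,0,0],[-0.87,-1,0,0,0,0]]' && python3 -m handwheel '[[-0.87,-1,0.5,0,0,0],[-0.87,-1,0.5,0,0,0],[-0.87,-1,0.5,0,0,0],[-0.87,-1,0.5,0,0,0],[-0.87,-1,0.5,0,0,0],[-0.87,-1,0.5,0,0,0],[-0.87,-1,0.5,0,0,0],[-0.87,-1,0.5,0,0,0]]'
python3 - <<'E'
from h import *
go(0.4735,-0.0525,0.1)
E
```

```text
clock: 2.83
position: [0.3541, 0.2119, 0.2563]
ee_rot: [0.452, 3.109, 0.001]
force: [1.4, 0.4, -0.1]
width: 0.995
gripper_force: 0.0
clock: 3.5
position: [0.4421, 0.0188, 0.1759]
ee_rot: [0.452, 3.108, 0.001]
force: [0.6, -0.3, 0.2]
width: 1.003
gripper_force: 0.0
t 3.5 pos [0.4421 0.0188 0.1759] units20mm [-2.52 -2.97  3.79]
```

```bash
python3 -m handwheel '[[-0.84,-0.99,0.9,0,0,0],[-0.84,-0.99,0.9,0,0,0],[-0.84,-0.99,0.9,0,0,0],[0,0,1,0,0,0],[0,0,0,0,0,0]]'
python3 - <<'E'
from h import *
go(0.4735,-0.0525,0.016)
s=cam("scene"); save(s,"s1.png",(160,90,360,290),3)
E
```

```text
clock: 3.92
position: [0.4713, -0.0526, 0.0994]
ee_rot: [-0.456, -3.104, 0.003]
force: [-1.3, -0.0, 0.5]
width: 1.001
gripper_force: 0.0
t 3.92 pos [ 0.4713 -0.0526  0.0994] units20mm [-0.12  0.05  4.17]
```

View pics/s1.png

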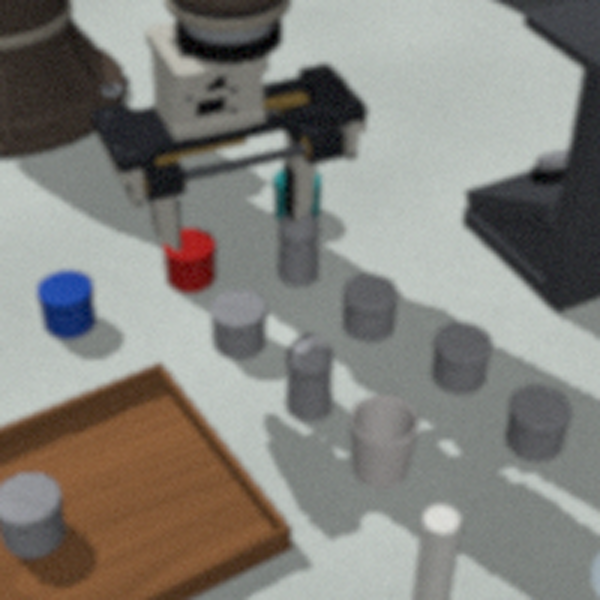

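The crop shows the open fingers straddling the steel tin at crop (240,322), or full (240,197), 100 mm up, with every neighbour clear. I descend and grip.

```bash
python3 -m handwheel '[[-0.1,0.05,0.8,0,0,0],[0,0,0.9,0,0,0],[0,0,0.9,0,0,0],[0,0,0.9,0,0,0],[0,0,0.6,0,0,0],[0,0,0,0,0,0]]' && python3 -m handwheel '[[0,0,0,0,0,0],[0,0,0,0,0,0],[0,0,0,0,0,0],[0,0,0,0,0,0],[0,0,0,0,0,0],[0,0,0,0,0,0],[0,0,0,0,0,0],[0,0,0,0,0,0]]' 0 20
```

```text
clock: 4.47
position: [0.4744, -0.0494, 0.0194]
ee_rot: [-0.449, -3.107, -0.001]
force: [-0.9, 0.0, 0.3]
width: 1.004
gripper_force: 0.0
clock: 5.13
position: [0.4752, -0.0509, 0.0201]
ee_rot: [0.452, 3.109, 0.0]
force: [0.5, 0.3, 0.4]
width: 0.47
gripper_force: 0.0
```

```bash
python3 -m handwheel '[[0,0,0,0,0,0],[0,0,0,0,0,0],[0,0,0,0,0,0],[0,0,0,0,0,0]]'
python3 - <<'E'
from h import *
go(0.4735,-0.0525,0.014)
s=cam("scene"); save(s,"s2.png",(180,130,300,230),5)
E
```

```text
clock: 5.47
position: [0.4751, -0.0509, 0.02]
ee_rot: [-0.452, -3.109, 0.0]
force: [-0.4, 0.9, -0.6]
width: 0.177
gripper_force: 0.0
t 5.47 pos [ 0.4751 -0.0509  0.02  ] units20mm [ 0.06 -0.1   0.3 ]
```

View pics/s2.png

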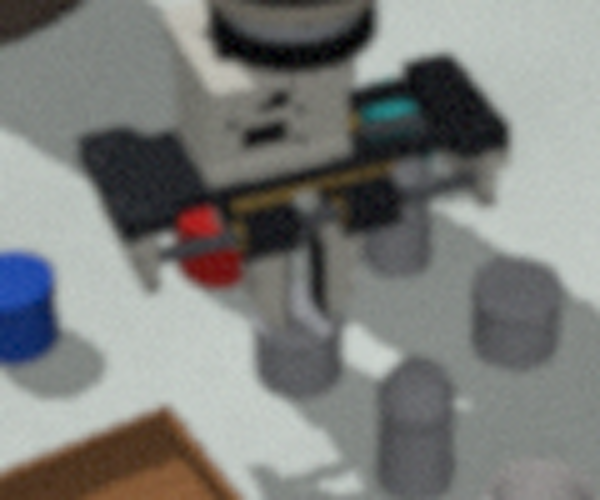

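Run:
```python
from h import *
t=cam("top"); s=cam("scene")
for n,c in (("top",t),("scene",s)):
    for p in ((.4751,-.0509,.02),(.4751,-.0509,.04),(.4751,-.0509,.086)): print(n,p,w2px(c,p))
    for d in trace("tin_a",n): 
        v,u=np.nonzero(d["region"]); print(round(d["score"],2),u.mean().round(1),v.mean().round(1),len(u),np.round(px2w(c,u.mean(),v.mean(),.02),3))
save(t,"t2.png",(210,155,330,275),5)
```

```text
top (0.4751, -0.0509, 0.02) [270.76433343 215.05306453]
top (0.4751, -0.0509, 0.04) [270.88358395 214.54447657]
top (0.4751, -0.0509, 0.086) [271.17486973 213.30218064]
0.73 224.1 192.1 198 [0.528 0.057 0.02 ]
0.7 376.1 184.7 382 [ 0.546 -0.293  0.02 ]
0.66 221.0 153.6 349 [0.619 0.065 0.02 ]
0.65 224.6 116.5 378 [0.707 0.058 0.02 ]
0.59 314.5 266.0 352 [ 0.359 -0.15   0.02 ]
0.53 198.5 261.2 125 [0.369 0.114 0.02 ]
scene (0.4751, -0.0509, 0.02) [239.41319317 197.36063331]
scene (0.4751, -0.0509, 0.04) [239.251934   191.32417716]
scene (0.4751, -0.0509, 0.086) [238.86449681 176.82114093]
0.98 338.5 230.9 436 [0.711 0.056 0.02 ]
0.89 282.2 191.7 365 [0.527 0.047 0.02 ]
0.89 312.9 209.1 372 [0.622 0.062 0.02 ]
0.85 182.0 191.6 336 [ 0.366 -0.151  0.02 ]
0.69 169.5 261.4 561 [ 0.544 -0.291  0.02 ]
0.67 239.5 200.6 265 [ 0.485 -0.058  0.02 ]
0.45 256.7 151.6 25 [0.349 0.109 0.02 ]
```

View pics/t2.png

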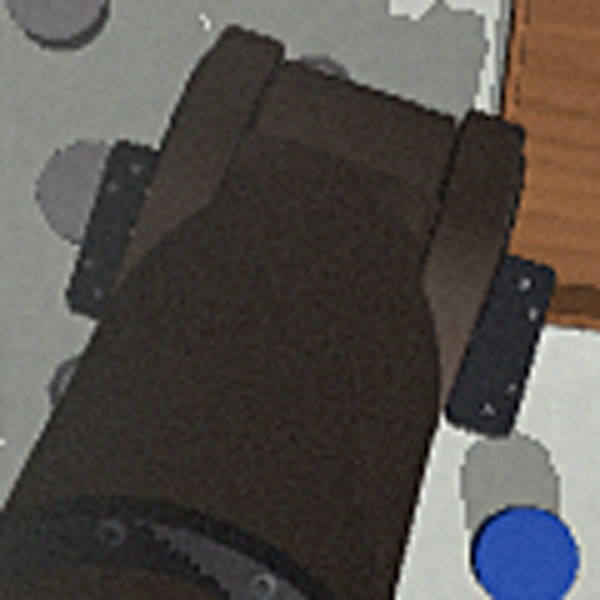

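The pads closed to about 16 mm without meeting the tin, so the fingertips look to be above its top (scene px about (240,196)). I compare the fingertip pixels with the reported pose.

```bash
python3 -m handwheel '[[0,0,0,0,0,0],[0,0,0,0,0,0],[0,0,0,0,0,0],[0,0,0,0,0,0],[0,0,0,0,0,0],[0,0,0,0,0,0],[0,0,0,0,0,0],[0,0,0,0,0,0]]' 1; python3 -m handwheel '[[0,0,0,0,0,0],[0,0,0,0,0,0],[0,0,0,0,0,0],[0,0,0,0,0,0]]'
python3 - <<'E'
from h import *
s=cam("scene"); save(s,"s3.png",(180,130,300,230),5)
c=lambda p:np.round((w2px(s,p)-[180,130])*5)
print("s1 old tips",[np.round((w2px(s,p)-[160,90])*3) for p in ((.458,-.0967,.0994),(.4844,-.0085,.0994))])
st=observe(); P=st["position"]; M=R.from_rotvec(st["ee_rot"]).as_matrix(); print(P,st["width"])
for sg in (-1,1):
  for k in (46,65): print(sg,k,c(P+sg*k/1000*M[:,1]),"top of finger",c(P+sg*k/1000*M[:,1]-.066*M[:,2]))
print("tin top centre",c((.4735,-.0525,.04)),"bottom",c((.4735,-.0525,0)))
E
```

```text
clock: 6.38
position: [0.4752, -0.0509, 0.02]
ee_rot: [-0.452, -3.109, -0.0]
force: [1.0, 0.4, -0.1]
width: 0.54
gripper_force: 0.0
clock: 6.72
position: [0.4752, -0.0509, 0.02]
ee_rot: [0.452, 3.109, 0.0]
force: [0.2, 1.1, 0.2]
width: 0.831
gripper_force: 0.0
s1 old tips [array([177., 259.]), array([285., 232.])]
[ 0.47515784 -0.05083964  0.02002213] 0.8769392394269548
-1 46 [210. 360.] top of finger [204. 257.]
-1 65 [174. 370.] top of finger [165. 267.]
1 46 [382. 314.] top of finger [383. 212.]
1 65 [416. 305.] top of finger [418. 203.]
tin top centre [292. 306.] bottom [293. 366.]
```

View pics/s3.png

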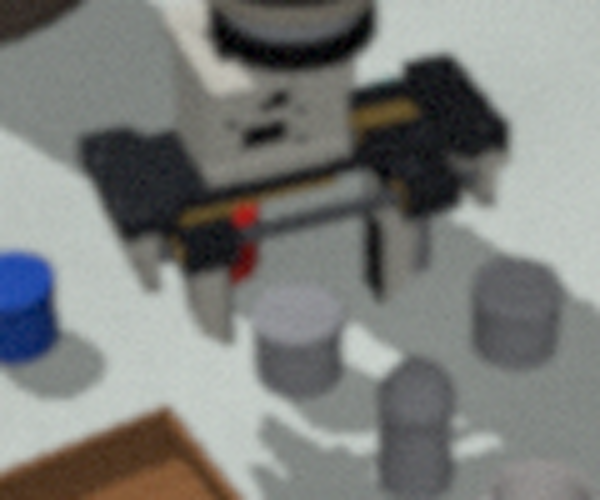

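The fingertips sit at crop (230,335) and (375,300), about 4 px above where the reported pose puts them. The true tips are therefore about 20 mm higher than reported, as if the reported point were the grasp point. The tin at crop (298,340) is untouched and centred, so I go 24 mm further down and grip.

```bash
python3 -m handwheel '[[0,0,0.5,0,0,0],[0,0,0.4,0,0,0],[0,0,0.3,0,0,0],[0,0,0,0,0,0],[0,0,0,0,0,0]]' && python3 -m handwheel '[[0,0,0,0,0,0],[0,0,0,0,0,0],[0,0,0,0,0,0],[0,0,0,0,0,0],[0,0,0,0,0,0],[0,0,0,0,0,0],[0,0,0,0,0,0],[0,0,0,0,0,0]]' 0 20 && python3 -m handwheel '[[0,0,0,0,0,0],[0,0,0,0,0,0],[0,0,0,0,0,0],[0,0,0,0,0,0]]'
```

```text
clock: 7.18
position: [0.4746, -0.051, -0.0047]
ee_rot: [-0.452, -3.107, 0.0]
force: [1.0, 0.0, 0.5]
width: 1.001
gripper_force: 0.0
clock: 7.85
position: [0.4752, -0.0508, -0.0039]
ee_rot: [0.452, 3.109, 0.0]
force: [-0.1, 0.9, 0.7]
width: 0.497
gripper_force: 20.0
clock: 8.18
position: [0.4752, -0.0509, -0.0039]
ee_rot: [0.452, 3.109, 0.0]
force: [0.4, -0.6, 1.4]
width: 0.499
gripper_force: 20.0
```

```bash
python3 -m handwheel '[[0,0,-0.4,0,0,0],[0,0,-0.8,0,0,0],[0,0,-1,0,0,0],[0,0,-1,0,0,0],[0,0,-0.6,0,0,0]]' && python3 -m handwheel '[[-0.5,-0.89,0,0,0,0],[-0.5,-0.89,0,0,0,0],[-0.5,-0.89,0,0,0,0],[-0.5,-0.89,0,0,0,0],[-0.5,-0.89,0,0,0,0],[-0.5,-0.89,0,0,0,0],[-0.5,-0.89,0,0,0,0],[-0.5,-0.89,0,0,0,0]]' && python3 -m handwheel '[[0,0,0,0,0,0],[0,0,0,0,0,0]]'
python3 - <<'E'
from h import *
go(0.5118,-.2098,.0021)
s=cam("scene"); save(s,"s4.png",(110,130,310,290),4)
E
```

```text
clock: 8.6
position: [0.4756, -0.0511, 0.074]
ee_rot: [0.453, 3.108, 0.0]
force: [0.1, 0.0, -1.7]
width: 0.498
gripper_force: 20.0
clock: 9.27
position: [0.5112, -0.211, 0.0724]
ee_rot: [-0.452, -3.109, -0.0]
force: [0.1, 1.5, -0.8]
width: 0.501
gripper_force: 20.0
clock: 9.43
position: [0.511, -0.2114, 0.0723]
ee_rot: [-0.456, -3.108, 0.001]
force: [0.7, 0.4, -0.7]
width: 0.502
gripper_force: 20.0
t 9.43 pos [ 0.511  -0.2114  0.0723] units20mm [-0.02  0.09  3.51]
```

View pics/s4.png

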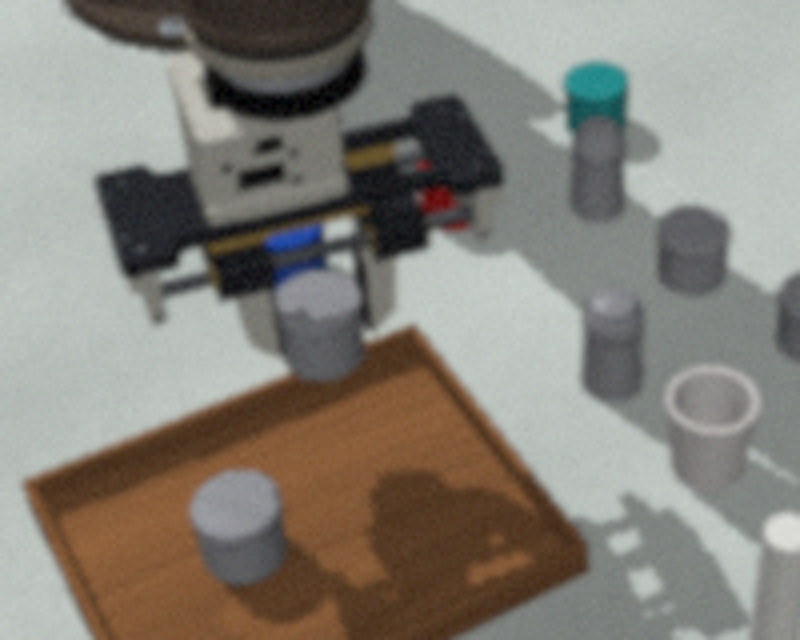

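The picture shows the tin held upright above the tray's near side at crop (325,340); the tin already on the tray is at (238,525). I lower it slowly.

```bash
python3 -m handwheel '[[0,0.05,0.5,0,0,0],[0,0,0.9,0,0,0],[0,0,0.9,0,0,0],[0,0,0.6,0,0,0],[0,0,0.4,0,0,0],[0,0,0.1,0,0,0],[0,0,0,0,0,0]]' && python3 -m handwheel '[[0,0,0.04,0,0,0],[0,0,0,0,0,0],[0,0,0.04,0,0,0],[0,0,0,0,0,0],[0,0,0,0,0,0]]'; python3 -m handwheel '[[0,0,0.03,0,0,0],[0,0,0,0,0,0]]'
```

```text
clock: 10.07
position: [0.5112, -0.2088, 0.0036]
ee_rot: [-0.452, -3.108, -0.0]
force: [-0.3, 0.5, -0.3]
width: 0.5
gripper_force: 20.0
clock: 10.48
position: [0.5118, -0.2092, 0.0027]
ee_rot: [0.452, 3.108, 0.0]
force: [0.9, 1.2, -0.5]
width: 0.498
gripper_force: 20.0
clock: 10.65
position: [0.5118, -0.2092, 0.0021]
ee_rot: [0.452, 3.108, 0.0]
force: [-0.8, -0.2, 2.7]
width: 0.501
gripper_force: 20.0
```

```bash
python3 -m handwheel '[[0,0,0,0,0,0],[0,0,0,0,0,0],[0,0,0,0,0,0],[0,0,0,0,0,0],[0,0,0,0,0,0],[0,0,0,0,0,0],[0,0,0,0,0,0]]' 0.72 && python3 -m handwheel '[[0,0,-0.5,0,0,0],[0,0,-1,0,0,0],[0,0,-1,0,0,0],[0,0,-1,0,0,0],[0,0,-1,0,0,0],[0,0,-0.5,0,0,0],[0,0,0,0,0,0],[0,0,0,0,0,0]]' 1
python3 - <<'E'
from h import *
go(0.530,.0475,.10)
s=cam("scene")
for d in trace("tin_a","scene"): 
    v,u=np.nonzero(d["region"]); print(round(d["score"],2),u.mean().round(1),v.mean().round(1),len(u),np.round(px2w(s,u.mean(),v.mean(),.02),3),np.round(px2w(s,u.mean(),v.mean(),.026),3))
E
```

```text
clock: 11.23
position: [0.5116, -0.2092, 0.0018]
ee_rot: [-0.452, -3.109, -0.0]
force: [0.6, 0.2, -0.0]
width: 0.717
gripper_force: 0.0
clock: 11.9
position: [0.5118, -0.2091, 0.102]
ee_rot: [0.452, 3.108, 0.0]
force: [-0.5, 0.3, -1.0]
width: 1.008
gripper_force: 0.0
t 11.9 pos [ 0.5118 -0.2091  0.102 ] units20mm [ 2.78 12.56  0.1 ] 
0.96 313.1 209.1 392 [0.622 0.062 0.02 ] [0.626 0.057 0.026]
0.84 338.4 230.9 437 [0.711 0.055 0.02 ] [0.714 0.05  0.026]
0.74 282.3 191.8 355 [0.527 0.048 0.02 ] [0.532 0.043 0.026]
0.69 258.4 153.0 223 [0.357 0.109 0.02 ] [0.364 0.103 0.026]
0.68 181.4 193.3 289 [ 0.371 -0.156  0.02 ] [ 0.377 -0.159  0.026]
0.66 193.6 233.2 466 [ 0.507 -0.207  0.02 ] [ 0.512 -0.21   0.026]
0.61 169.2 261.3 529 [ 0.543 -0.292  0.02 ] [ 0.548 -0.293  0.026]
0.49 224.6 182.8 81 [ 0.405 -0.046  0.02 ] [ 0.411 -0.05   0.026]
```

The set-down tin measures (0.512,-0.210), as intended. Now the second tin.

```bash
python3 -m handwheel '[[0.21,0.89,0,0,0,0],[0.21,0.89,0,0,0,0],[0.21,0.89,0,0,0,0],[0.21,0.89,0,0,0,0],[0.21,0.89,0,0,0,0],[0.21,0.89,0,0,0,0],[0.21,0.89,0,0,0,0]]' && python3 -m handwheel '[[0.21,0.89,0,0,0,0],[0.21,0.89,0,0,0,0],[0.21,0.89,0,0,0,0],[0.21,0.89,0,0,0,0],[0.21,0.89,0,0,0,0],[0.21,0.89,0,0,0,0],[0.21,0.89,0,0,0,0]]' && python3 -m handwheel '[[0,0,1,0,0,0],[0,0,1,0,0,0],[0,0,0,0,0,0],[0,0,0,0,0,0]]'
python3 - <<'E'
from h import *
go(0.527,.0470,-.004)
s=cam("scene"); save(s,"s5.png",(180,100,340,240),4)
E
```

```text
clock: 12.58
position: [0.518, -0.0804, 0.1006]
ee_rot: [-0.452, -3.107, 0.001]
force: [-0.5, 1.0, -0.1]
width: 0.995
gripper_force: 0.0
clock: 13.17
position: [0.5253, 0.0472, 0.1006]
ee_rot: [-0.452, -3.107, 0.001]
force: [0.3, 0.1, -0.0]
width: 1.0
gripper_force: 0.0
clock: 13.5
position: [0.5247, 0.046, 0.0605]
ee_rot: [-0.452, -3.105, 0.003]
force: [-0.1, 0.2, -0.5]
width: 0.999
gripper_force: 0.0
t 13.5 pos [0.5247 0.046  0.0605] units20mm [-0.11  0.09  3.22]
```

View pics/s5.png

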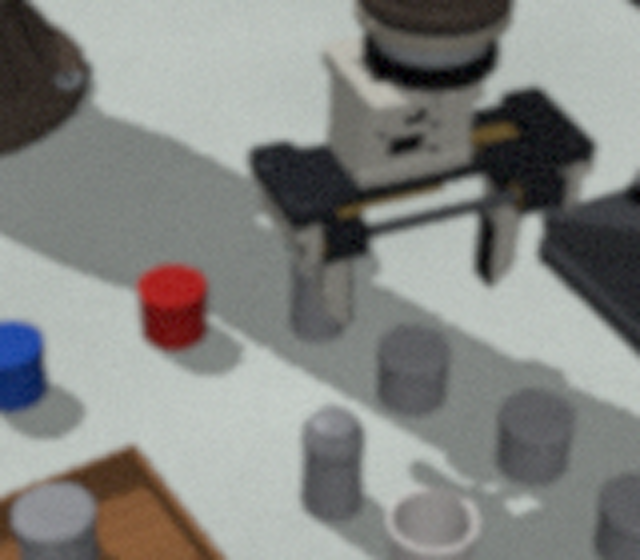

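The open fingers, with inner tips at crop (345,318) and (485,278), are centred on the tin at (413,370); the shaker behind at (320,300) is clear. I descend and grip.

```bash
python3 -m handwheel '[[-0.1,0.05,0.6,0,0,0],[0,0,0.8,0,0,0],[0,0,0.8,0,0,0],[0,0,0.6,0,0,0],[0,0,0.4,0,0,0],[0,0,0,0,0,0],[0,0,0,0,0,0]]' && python3 -m handwheel '[[0,0,0,0,0,0],[0,0,0,0,0,0],[0,0,0,0,0,0],[0,0,0,0,0,0],[0,0,0,0,0,0],[0,0,0,0,0,0],[0,0,0,0,0,0],[0,0,0,0,0,0]]' 0 20 && python3 -m handwheel '[[0,0,0,0,0,0],[0,0,0,0,0,0],[0,0,0,0,0,0]]'
python3 - <<'E'
from h import *
go(0.607,-.2222,.002)
E
```

```text
clock: 14.13
position: [0.5286, 0.0466, -0.0021]
ee_rot: [-0.453, -3.109, 0.0]
force: [0.7, 0.1, 1.0]
width: 1.0
gripper_force: 0.0
clock: 14.8
position: [0.5285, 0.0469, -0.0021]
ee_rot: [0.452, 3.109, 0.0]
force: [0.1, 0.7, 1.2]
width: 0.499
gripper_force: 20.0
clock: 15.05
position: [0.5284, 0.0469, -0.0021]
ee_rot: [0.452, 3.109, 0.0]
force: [-0.9, 0.4, 2.0]
width: 0.504
gripper_force: 20.0
t 15.05 pos [ 0.5284  0.0469 -0.0021] units20mm [ -7.6  -11.78  -0.21]
```

```bash
python3 -m handwheel '[[0,0,-0.4,0,0,0],[0,0,-0.8,0,0,0],[0,0,-1,0,0,0],[0,0,-1,0,0,0],[0,0,-1,0,0,0],[0,0,-0.8,0,0,0]]' && python3 -m handwheel '[[-0.63,-0.98,0,0,0,0],[-0.63,-0.98,0,0,0,0],[-0.63,-0.98,0,0,0,0],[-0.63,-0.98,0,0,0,0],[-0.63,-0.98,0,0,0,0],[-0.63,-0.98,0,0,0,0]]' && python3 -m handwheel '[[-0.63,-0.98,0,0,0,0],[-0.63,-0.98,0,0,0,0],[-0.63,-0.98,0,0,0,0],[-0.63,-0.98,0,0,0,0],[-0.63,-0.98,0,0,0,0],[-0.63,-0.98,0,0,0,0],[0,0,0,0,0,0],[0,0,0,0,0,0]]'
python3 - <<'E'
from h import *
go(0.607,-.2222,.0039)
E
```

```text
clock: 15.55
position: [0.5285, 0.0466, 0.0997]
ee_rot: [0.453, 3.108, 0.0]
force: [0.1, 0.2, 0.1]
width: 0.499
gripper_force: 20.0
clock: 16.05
position: [0.5673, -0.0886, 0.0983]
ee_rot: [-0.452, -3.109, 0.0]
force: [0.4, -0.4, -1.3]
width: 0.501
gripper_force: 20.0
clock: 16.72
position: [0.6058, -0.2236, 0.098]
ee_rot: [-0.457, -3.108, 0.002]
force: [-0.0, 1.1, -0.5]
width: 0.501
gripper_force: 20.0
t 16.72 pos [ 0.6058 -0.2236  0.098 ] units20mm [-0.04  0.09  4.71]
```

```bash
python3 -m handwheel '[[0,0,0.6,0,0,0],[0,0,1,0,0,0],[0,0,1,0,0,0],[0,0,0.9,0,0,0],[0,0,0.6,0,0,0],[0,0,0.4,0,0,0],[0,0,0,0,0,0],[0,0,0,0,0,0]]' && python3 -m handwheel '[[0,0,0.04,0,0,0],[0,0,0,0,0,0],[0,0,0,0,0,0]]'
```

```text
clock: 17.38
position: [0.6064, -0.2213, 0.0078]
ee_rot: [-0.451, -3.109, -0.0]
force: [0.2, -1.1, -0.6]
width: 0.502
gripper_force: 20.0
clock: 17.63
position: [0.6069, -0.2219, 0.0079]
ee_rot: [0.452, 3.107, -0.0]
force: [-0.6, -0.2, -0.7]
width: 0.499
gripper_force: 20.0
```

```bash
python3 -m handwheel '[[0,0,0.07,0,0,0],[0,0,0,0,0,0],[0,0,0.07,0,0,0],[0,0,0,0,0,0],[0,0,0,0,0,0]]' && python3 -m handwheel '[[0,0,0.04,0,0,0],[0,0,0,0,0,0],[0,0,0,0,0,0]]'
```

```text
clock: 18.05
position: [0.6062, -0.2217, 0.0041]
ee_rot: [-0.452, -3.109, -0.0]
force: [-0.5, -0.9, -0.8]
width: 0.502
gripper_force: 20.0
clock: 18.3
position: [0.6064, -0.2217, 0.0039]
ee_rot: [0.452, 3.109, 0.0]
force: [-2.0, 1.0, 5.5]
width: 0.497
gripper_force: 20.0
```

```bash
python3 -m handwheel '[[0,0,0,0,0,0],[0,0,0,0,0,0],[0,0,0,0,0,0],[0,0,0,0,0,0],[0,0,0,0,0,0],[0,0,0,0,0,0],[0,0,0,0,0,0]]' 0.72 && python3 -m handwheel '[[0,0,-0.4,0,0,0],[0,0,-0.9,0,0,0],[0,0,-1,0,0,0],[0,0,-1,0,0,0],[0,0,-1,0,0,0],[0,0,-1,0,0,0],[0,0,-1,0,0,0],[0,0,-1,0,0,0]]' && python3 -m handwheel '[[0,0,-1,0,0,0],[0,0,-1,0,0,0],[0,0,-1,0,0,0],[0,0,-1,0,0,0],[0,0,-1,0,0,0],[0,0,0,0,0,0]]' 0
cat >> h.py <<'E'
_p=np.radians(-11.8); XC=np.array([np.cos(_p),np.sin(_p),0]); YC=np.array([-np.sin(_p),np.cos(_p),0])
AX=-np.sin(np.radians(28))*XC+np.cos(np.radians(28))*np.array([0,0,1.]); CAP=np.array([.525,.266,.085])
RB=R.from_matrix(np.c_[np.cross(YC,-AX),YC,-AX])
E
python3 - <<'E'
from h import *
go(.42,.2775,.25,RB)
s=cam("scene")
for n in ("scene","top"):
  c=cam(n)
  for d in trace("tin_a",n): 
    v,u=np.nonzero(d["region"]); p=px2w(c,u.mean(),v.mean(),.026); print(n,round(d["score"],2),len(u),np.round(p,3))
E
```

```text
clock: 18.88
position: [0.6063, -0.2217, 0.0034]
ee_rot: [-0.452, -3.109, -0.0]
force: [-0.0, 0.2, -0.1]
width: 0.722
gripper_force: 0.0
clock: 19.55
position: [0.6062, -0.2218, 0.1511]
ee_rot: [0.453, 3.108, -0.0]
force: [0.5, -0.9, 0.2]
width: 0.72
gripper_force: 0.0
clock: 20.05
position: [0.6078, -0.2229, 0.2545]
ee_rot: [0.452, 3.102, -0.001]
force: [0.4, -1.0, 0.8]
width: 0.337
gripper_force: 0.0
t 20.05 pos [ 0.6078 -0.2229  0.2545] units20mm [16.14 21.3   0.12] ('rot4deg', array([-0.3 , -6.9 , -1.17]))
scene 0.95 456 [0.714 0.051 0.026]
scene 0.8 544 [ 0.549 -0.293  0.026]
scene 0.79 375 [0.626 0.058 0.026]
scene 0.76 337 [ 0.389 -0.039  0.026]
scene 0.76 208 [0.364 0.103 0.026]
scene 0.69 359 [ 0.371 -0.153  0.026]
scene 0.66 497 [ 0.605 -0.221  0.026]
scene 0.59 435 [ 0.512 -0.211  0.026]
top 0.87 372 [0.705 0.057 0.026]
top 0.81 319 [0.359 0.105 0.026]
top 0.73 361 [ 0.375 -0.033  0.026]
top 0.59 325 [0.617 0.065 0.026]
top 0.47 84 [ 0.607 -0.207  0.026]
```

All three tins stand on the tray at (0.549,-0.293), (0.512,-0.211) and (0.605,-0.221), and two remain on the table. Next is the button.

```bash
python3 -m handwheel '[[0.73,0.97,0,0,0,0],[0.73,0.97,0,0,0,0],[0.73,0.97,0,0,0,0],[0.73,0.97,0,0,0,0],[0.73,0.97,0,0,0,0],[0.73,0.97,0,0,0,0],[0.73,0.97,0,0,0,0],[0.73,0.97,0,0,0,0]]' && python3 -m handwheel '[[0.73,0.97,0,0,0,0],[0.73,0.97,0,0,0,0],[0.73,0.97,0,0,0,0],[0.73,0.97,0,0,0,0],[0.73,0.97,0,0,0,0],[0.73,0.97,0,0,0,0],[0.73,0.97,0,0,0,0],[0.73,0.97,0,0,0,0]]' && python3 -m handwheel '[[0.73,0.97,0,0,0,0],[0.73,0.97,0,0,0,0],[0.73,0.97,0,0,0,0],[0.73,0.97,0,0,0,0],[0.73,0.97,0,0,0,0],[0.73,0.97,0,0,0,0],[0,0,0,0,0,0]]' && python3 -m handwheel '[[0,0,0,-0.04,-0.98,-0.17],[0,0,0,-0.04,-0.98,-0.17],[0,0,0,-0.04,-0.98,-0.17],[0,0,0,-0.04,-0.98,-0.17],[0,0,0,-0.04,-0.98,-0.17],[0,0,0,-0.04,-0.98,-0.17],[0,0,0,-0.04,-0.98,-0.17],[0,0,0,0,0,0]]'
python3 - <<'E'
from h import *
go(*(CAP+.08*AX),RB)
E
```

```text
clock: 20.97
position: [0.5375, -0.0386, 0.2486]
ee_rot: [-0.452, -3.107, 0.001]
force: [0.1, 0.7, 0.4]
width: 0.001
gripper_force: 0.0
clock: 21.63
position: [0.4697, 0.1432, 0.2487]
ee_rot: [-0.452, -3.108, 0.001]
force: [0.2, 0.3, 1.5]
width: 0.002
gripper_force: 0.0
clock: 22.22
position: [0.4171, 0.2837, 0.2484]
ee_rot: [-0.442, -3.108, -0.001]
force: [-0.2, 0.5, -0.3]
width: 0.002
gripper_force: 0.0
clock: 22.88
position: [0.4177, 0.2789, 0.2478]
ee_rot: [0.264, 2.65, -0.07]
force: [-1.0, -0.3, -1.0]
width: 0.006
gripper_force: 0.0
t 22.88 pos [0.4177 0.2789 0.2478] units20mm [-0.98  0.46  5.71] ('rot4deg', array([-0.01, -0.11,  0.11]))
```

```bash
python3 -m handwheel '[[-0.5,0.23,0.5,0,-0.1,0.1],[-0.48,0.23,0.8,0,0,0],[0,0,1,0,0,0],[0,0,1,0,0,0],[0,0,1,0,0,0],[0,0,1,0,0,0],[0,0,0.9,0,0,0],[0,0,0,0,0,0]]' && python3 -m handwheel '[[0,0,0,0,0,0],[0,0,0,0,0,0]]'
python3 - <<'E'
from h import *
go(*CAP,RB)
s=cam("scene"); t=cam("top")
st=observe(); P=st["position"]; zt=R.from_rotvec(st["ee_rot"]).as_matrix()[:,2]
A=lambda c,p,o:np.round((w2px(c,p)-o)*4)
os,ot=np.array([290,70]),np.array([80,130])
for nm,p in (("rep",P),("toolz",P-.02*zt),("worldz",P+[0,0,.02]),("cap",CAP)): print(nm,A(s,p,os),A(t,p,ot))
a=s["image"][70:190,290:390]; b=t["image"][130:250,80:180]
cv2.imwrite("pics/b.png",cv2.resize(np.hstack([a,b])[:,:,::-1],None,fx=4,fy=4,interpolation=cv2.INTER_CUBIC))
E
```

```text
clock: 23.55
position: [0.4974, 0.2694, 0.1463]
ee_rot: [0.285, 2.644, -0.073]
force: [-1.0, -0.5, 0.5]
width: 0.006
gripper_force: 0.0
clock: 23.72
position: [0.4963, 0.2723, 0.1495]
ee_rot: [0.282, 2.642, -0.066]
force: [0.3, 0.8, -0.3]
width: 0.008
gripper_force: 0.0
t 23.72 pos [0.4963 0.2723 0.1495] units20mm [ 0.21 -0.01  3.54] ('rot4deg', array([-0.01, -0.04, -0.09]))
rep [199. 177.] [136. 284.]
toolz [194. 147.] [121. 299.]
worldz [203. 150.] [124. 280.]
cap [210. 281.] [186. 241.]
```

View pics/b.png

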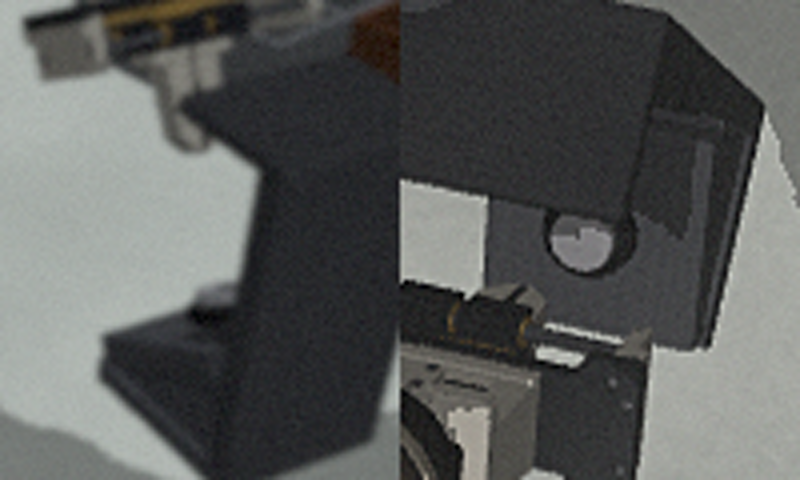

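The picture (left scene, right top) shows the closed tips at left (190,150) and right (522,290). This matches the reported pose shifted 20 mm back along the tool axis. The cap is at right (583,241) and the way in under the hood is free, so I advance about 4 units and then feel for it.

```bash
python3 -m handwheel '[[0.1,0,0.5,0,0,0],[0.1,0,0.8,0,0,0],[0,0,0.9,0,0,0],[0,0,0.9,0,0,0],[0,0,0.6,0,0,0],[0,0,0.4,0,0,0],[0,0,0,0,0,0],[0,0,0,0,0,0]]'
python3 - <<'E'
from h import *
go(*(CAP-.02*AX),RB); print(observe()["force"]@AX)
E
```

```text
clock: 24.48
position: [0.5296, 0.2657, 0.075]
ee_rot: [0.28, 2.642, -0.066]
force: [0.5, 0.4, 0.7]
width: 0.005
gripper_force: 0.0
t 24.48 pos [0.5296 0.2657 0.075 ] units20mm [-0.03 -0.03  0.45] ('rot4deg', array([ 0.01, -0.03, -0.07]))
0.4030076526223252
```

```bash
for i in 1; do :; done; python3 -m handwheel '[[0,0,0.25,0,0,0],[0,0,0,0,0,0],[0,0,0,0,0,0]]'; python3 -m handwheel '[[0,0,0.1,0,0,0],[0,0,0,0,0,0],[0,0,0,0,0,0]]';  python3 -m handwheel '[[0,0,0.1,0,0,0],[0,0,0,0,0,0],[0,0,0,0,0,0]]'
```

```text
clock: 24.73
position: [0.5319, 0.2652, 0.0705]
ee_rot: [0.28, 2.642, -0.065]
force: [-0.2, 0.2, -0.5]
width: 0.008
gripper_force: 0.0
clock: 24.98
position: [0.5328, 0.2648, 0.0684]
ee_rot: [0.28, 2.642, -0.066]
force: [-0.0, -0.2, -0.6]
width: 0.004
gripper_force: 0.0
clock: 25.23
position: [0.5337, 0.2645, 0.0664]
ee_rot: [0.28, 2.642, -0.066]
force: [0.2, 0.0, 0.2]
width: 0.005
gripper_force: 0.0
```

```bash
python3 -m handwheel '[[0,0,0.1,0,0,0],[0,0,0,0,0,0],[0,0,0,0,0,0]]'
```

```text
clock: 25.48
position: [0.5347, 0.2643, 0.0647]
ee_rot: [0.28, 2.642, -0.066]
force: [-1.1, -0.4, 2.0]
width: 0.005
gripper_force: 1.2
```

Contact starts (about 2 N). The full stroke is about 6 mm further.

```bash
python3 -m handwheel '[[0,0,0.1,0,0,0],[0,0,0,0,0,0],[0,0,0.1,0,0,0],[0,0,0,0,0,0],[0,0,0,0,0,0]]';  python3 -m handwheel '[[0,0,0.06,0,0,0],[0,0,0,0,0,0],[0,0,0,0,0,0]]'
python3 - <<'E'
from h import *
print(observe()["force"]@AX)
E
```

```text
clock: 25.9
position: [0.5365, 0.264, 0.0612]
ee_rot: [0.28, 2.642, -0.066]
force: [-1.6, -1.2, 3.9]
width: 0.005
gripper_force: 2.3
clock: 26.15
position: [0.5368, 0.2639, 0.0607]
ee_rot: [0.28, 2.642, -0.066]
force: [-10.4, -0.7, 15.6]
width: 0.001
gripper_force: 9.3
18.487630965154466
```

It bottoms out (18 N against the 5 N spring). I back off along the button's axis.

```bash
python3 -m handwheel '[[0,0,0,0,0,0],[0,0,-0.3,0,0,0],[0,0,-0.5,0,0,0],[0,0,-0.8,0,0,0],[0,0,-1,0,0,0],[0,0,-1,0,0,0],[0,0,-1,0,0,0],[0,0,-1,0,0,0]]'; python3 -m handwheel '[[0,0,-1,0,0,0],[0,0,-1,0,0,0],[0,0,-1,0,0,0],[0,0,-0.5,0,0,0],[0,0,0,0,0,0],[0,0,0,0,0,0],[0,0,0,0,0,0],[0,0,0,0,0,0]]'
python3 - <<'E'
from h import *
for n in ("scene","top"):
  c=cam(n)
  for l,z in (("tin_a",.02),("salt",.035),("votive",.0275)):
    for d in trace(l,n):
      v,u=np.nonzero(d["region"]); print(n,l,round(d["score"],2),u.mean().round(1),v.mean().round(1),len(u),np.round(px2w(c,u.mean(),v.mean(),z)[:2],3))
print([np.round(np.array(d["point"])*[512,384],1) for d in place_of("call_top","scene")+place_of("call_top","top")])
go(0,0,0)
E
```

```text
clock: 26.82
position: [0.4852, 0.2744, 0.1599]
ee_rot: [0.28, 2.643, -0.066]
force: [0.6, 0.1, 0.6]
width: 0.006
gripper_force: 0.0
clock: 27.48
position: [0.4538, 0.2805, 0.2201]
ee_rot: [0.28, 2.643, -0.068]
force: [0.5, -0.5, 0.9]
width: 0.001
gripper_force: 0.0
scene tin_a 0.9 169.1 261.4 542 [ 0.544 -0.292]
scene tin_a 0.87 222.6 176.6 343 [ 0.381 -0.035]
scene tin_a 0.86 181.1 190.8 375 [ 0.362 -0.151]
scene tin_a 0.84 338.3 230.7 448 [0.71  0.056]
scene tin_a 0.77 312.9 208.9 383 [0.622 0.063]
scene tin_a 0.73 258.4 153.4 227 [0.359 0.107]
scene tin_a 0.69 212.7 260.9 536 [ 0.601 -0.22 ]
scene tin_a 0.59 193.4 233.3 470 [ 0.507 -0.208]
scene salt 0.53 258.8 172.5 303 [0.442 0.039]
scene votive 0.74 262.7 216.6 389 [ 0.571 -0.055]
scene votive 0.68 286.9 236.7 642 [ 0.654 -0.054]
top tin_a 0.94 314.2 266.2 397 [ 0.359 -0.149]
top tin_a 0.93 376.5 184.3 388 [ 0.547 -0.295]
top tin_a 0.9 202.1 265.4 369 [0.36  0.106]
top tin_a 0.88 224.6 116.4 372 [0.707 0.058]
top tin_a 0.66 340.4 200.7 417 [ 0.509 -0.211]
top tin_a 0.64 344.9 160.1 386 [ 0.603 -0.223]
top tin_a 0.56 220.9 154.0 344 [0.618 0.066]
top tin_a 0.43 122.5 167.0 6599 [0.587 0.296]
top salt 0.62 228.1 233.5 220 [0.432 0.046]
top votive 0.62 272.9 136.9 428 [ 0.656 -0.056]
[array([344.6, 138.6]), array([125.9, 189.8]), array([363.8, 181.8])]
t 27.98 pos [0.4538 0.2812 0.2211] units20mm [ 22.16 -18.52   0.74]
```

Three tins stand on the tray and two on the table. The shakers and votive are where they started, and the button cap is back at its original pixel (126,190).

```bash
python3 -c "
from cell import *
print(sign_off())"
```

```text
the job is handed in; nothing more can be done
None
```

The job is handed in at about 28 s: the tray holds three tins, two remain on the table, the button was pressed fully and sprang back, and the shakers and candle cup did not move.

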